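# Put the circuit parts back in their trays

## Task

The practical is over: put the four circuit parts (lamp holder, knife switch, dial unit, cell holder) away, each in the shallow tray whose outline matches its base - round, long and narrow, square, oblong - so that it lies flat on the tray's floor inside the rim. Keep every part upright and set it down gently instead of dropping it. Leave the meter and the rheostat at the back where they are.

Things in the scene. Friction and masses are not known exactly. Their poses are not given: they have to be found in the camera images.
- lamp: Loose lamp holder, 90 to 165 g: round black base 70 mm in diameter and 16 mm high; on its centre an upright white ceramic socket 30 mm in diameter from 16 to 46 mm above the underside (the part to grip), and on that a glass bulb 24 mm in diameter, top at 70 mm. Any yaw is alike. Origin: centre of the underside; z up.
- switch: Loose knife switch, 95-180 g: long narrow black base 116 (x) x 34 (y) x 16 mm high; in the middle an upright black grip block 30 (x) x 18 (y) mm, 20 to 50 mm above the underside: grip across y. Brass blade 76 mm long along x, up to 28 mm high; 12 mm terminals at x = -49 and +49 mm, 30 mm high. Nothing moves; the ends are interchangeable. Origin: centre of the underside; z up.
- dial: Loose dial unit (variable resistor): square black base 60 x 60 mm, sides along its x and y, 16 mm high, 95 to 180 g; on its centre a grey round knob 36 mm in diameter from 20 to 50 mm above the underside (the part to grip; it does not turn). Any quarter turn is alike. Origin: centre of the underside; z up.
- cell: Loose cell holder, cell fixed in it, 160-300 g: oblong black base 96 (x) x 56 (y) x 16 mm high; cell 33 mm in diameter, 58 mm long, lying along x over the centre, axis 34 mm above the underside: grip across y. Steel end plates at x = -32, +33 mm, 42 mm high; 12 mm terminals at x = -42, +42 mm, 30 mm high. The ends are interchangeable. Origin: centre of the underside; z up.
- round_tray: Shallow grey round tray, for the lamp holder: 98 mm in diameter outside, 90 mm inside. Fixed to the bench, at any yaw. The floor is 4 mm thick, the rim 4 mm thick and its top 12 mm above the bench, so it is 8 mm deep inside. Origin: centre of its underside, at bench height; z up.
- long_tray: Shallow grey long narrow tray, for the switch: inside 136 mm (its x) by 54 mm (its y). Fixed to the bench, at any yaw. The floor is 4 mm thick, the rim 4 mm thick and its top 12 mm above the bench, so it is 8 mm deep inside. Origin: centre of its underside, at bench height; z up.
- square_tray: Shallow grey square tray, for the dial unit: inside 80 x 80 mm, sides along its x and y. Fixed to the bench, at any yaw. The floor is 4 mm thick, the rim 4 mm thick and its top 12 mm above the bench, so it is 8 mm deep inside. Origin: centre of its underside, at bench height; z up.
- oblong_tray: Shallow grey oblong tray, for the cell holder: inside 116 mm (its x) by 76 mm (its y). Fixed to the bench, at any yaw. The floor is 4 mm thick, the rim 4 mm thick and its top 12 mm above the bench, so it is 8 mm deep inside. Origin: centre of its underside, at bench height; z up.
- meter: Bystander: loose black pointer meter with a white scale, 105 mm (x) by 120 mm (y), 77 mm high, standing on the bench beyond the work. Origin: centre of its underside. Not to be moved.
- rheostat: Bystander: loose sliding rheostat, a dark tube along y between two black feet, 70 mm (x) by 178 mm (y), 81 mm high, standing on the bench beyond the work. Origin: centre of its underside. Not to be moved.
Things that resemble listed ones, but are neither listed nor needed, are in the scene too. What is shaped like the oblong_tray but orange is not meant.

How it is judged:
By the outcome, as a careful person would: the job done as asked, in the order asked, and still so for the second after the job is handed in, with the robot touching nothing.
It also fails if it takes over 106 s, if anything falls off the work surface, if the arm or the gripper's body presses on something with over 40 N, if the wrist force passes 120 N, or if a joint passes its speed limit or range.

## Robot

A 6-joint arm with a two-finger parallel gripper is mounted at the origin on the work surface. World frame = base frame: x ahead of the robot, y to its left, z up, the work surface at z = 0. Lengths are in mm, angles in rad, forces in N, time in s.
With the tool pointing down it reaches from about 375 to 975 mm from the base axis. Payload 3.8 kg.
Tool frame: the origin (TCP) lies where the fingers leave the gripper's body, on its centre line; the fingertips stand 73 mm ahead of it and the grasp point (between the pads) lies 54 mm ahead of it; z points along the fingers, y is the direction in which the jaws open and shut (so a half turn about z gives the same grasp; the last joint's range is limited). The gripper opens to 85 mm and grips with 20 to 120 N. Pads are 22 mm wide; open, the fingers measure 114 mm over their backs; the gripper's body (76 mm by 85 mm) begins 54 mm behind the grasp point. The pads swing forward as they close: fully open they stand 13 mm farther back than shut.
Start: joints at [1.235, 0.264, 1.604, -0, 1.274, -0.037], TCP at [198.7, 645.087, 303.88] pointing down, gripper open.
Joint ranges: [-2.63, 2.63], [-0.94, 2.18], [0.31, 2.57], [-1.31, 4.45], [0, 2.66], [-2.55, 2.55]. Speed limits (rad/s): [2.57, 2.57, 3.14, 3.14, 3.14, 3.14].

## Interface

Orientations are given as a unit quaternion [x, y, z, w].
In Python, from rig import robot, capture, get_calibration gives the robot as it stands. The module is installed in compiled form; this text tells all that it offers.
- The arm moves only by the tool move_arm, never from a script. Its arguments are lists of equal length, an entry for each row: "delta_rot": the turn, a rotation vector about the tool's x, y, z each as a share of 180 degrees, from -1 to 1, a list of three; "linear": the shift along the tool's x, y, z each as a share of 120 mm, from -1 to 1, a list of three; "hand": the opening, from 0 (shut) to 1 (fully open). In form: {"delta_rot": [[ax, ay, az], ...], "linear": [[x, y, z], ...], "hand": [hand, ...]}. A call has 1 to 10 rows; each row is the pose to reach, as a shift and turn from the pose measured when the call began, along the tool's axes at that moment, turning the shorter way round; what a row does not reach only later rows make up. A row lasts 1/10 s, in which the tool goes at most 50 mm and 8.59 degrees, less where a joint would pass 70% of its speed; a pose out of reach is approached as far as the arm can. A call with a number of a shift or a turn outside -1 to 1 is refused whole. A call with a gripper value outside its range is refused whole. The fingers move at their own pace and stop on an object; "grip_force" is the grip in N (left out, the last holds). Time passes only in rows, so rows that repeat a pose let the fingers close. It gives the time, the measured TCP pose, the force and the opening at its end, in the units of the state.
- robot.get_obs(): the state, without advancing time (a new reading comes with each control period).
- capture(name): name is "scene" or "top" or "wrist"; returns the picture (420x560x3 uint8, red, green, blue); there is no depth.
- get_calibration(name): a dict with "fx", "fy", "cx", "cy" (pixels), "xyz" and "orientation" of the camera in the world; the wrist camera has in their place "hand_eye" (4x4, takes a point from camera to tool coordinates, whose origin is the TCP and whose axes are the flange's). Camera axes: x right, y down, z forward; pixel columns grow to the right and rows downward; lengths in mm; the calibration is good to about 2 mm. The wrist camera is an equidistant fisheye: a pixel r from the principal point sees the ray r / f radians off the axis. A picture is of the moment at which its call begins: read the wrist's pose just before it. get_calibration takes no time and is no camera call.
- robot.job_done(): hands the job in, once; it reports no verdict.
The state is a dict: "clock": time; "q": joint angles; "qd": joint speeds; "tau": joint torques, N m; "ee_pos": TCP position; "ee_rot": TCP orientation; "wrist_force": force on the tool from outside, world axes, zero at the start; "torque": the same for the moment, N m; "finger_gap": finger opening in mm.
Only numpy, scipy, OpenCV 4.12 (cv2) and the standard library are available. Lean on these libraries where they do the work, as an engineer would, in place of code of your own. Each camera call takes 0.05 s, during which the arm holds its last target.

## Working session

There is one attempt and no reset: what is moved stays moved. The work goes in short steps, Python scripts to look and compute and a tool call to move; the robot and the scene stay as the last step left them, time stands still between calls to the robot, and variables do not carry over. Pictures are saved under pics/ and viewed, and the job is handed in when it is done.

Besides the shell and the picture viewer there is one more tool, called after ">>>" as name(argument=value, ...) on one line, values as JSON. move_arm: Moves the arm, as the interface text tells. Its arguments: {"type":"object","properties":{"delta_rot":{"type":"array"},"linear":{"type":"array"},"hand":{"type":"array"},"grip_force":{"type":"number"}},"required":["delta_rot","linear","hand"]}

```bash
mkdir -p pics
python3 - <<'E'
from rig import robot,capture,get_calibration
import cv2
o=robot.get_obs();print(o)
for n in("scene","top"):
    print(n,get_calibration(n))
    cv2.imwrite(f"pics/{n}0.png",cv2.cvtColor(capture(n),cv2.COLOR_RGB2BGR))
print(get_calibration("wrist"))
E
```

```text
{'clock': 0.0, 'q': array([ 1.23511292e+00,  2.64781958e-01,  1.60539671e+00, -5.27545220e-06,
        1.27370484e+00, -3.69190663e-02]), 'qd': array([-0.00097444,  0.00069829, -0.0013154 ,  0.00113974, -0.00024113,
       -0.00118441]), 'tau': array([ 1.39821877e-04, -5.15111482e+01, -3.67310035e+01, -1.29019522e-04,
        1.31396975e-02, -5.54349057e-06]), 'ee_pos': array([198.50377304, 644.54653168, 302.53017208]), 'ee_rot': array([ 1.48826347e-01,  9.88862683e-01, -1.12607275e-03, -2.09684365e-04]), 'wrist_force': array([-0.42684283, -1.3860433 , -0.38987519]), 'torque': array([0.00107637, 0.01300931, 0.00239074]), 'finger_gap': 85.35659427638198}
scene {'fx': 396.59004092098604, 'fy': 396.59004092098604, 'cx': 283.15305006691136, 'cy': 213.48914293889635, 'xyz': array([1205.23824889,  -47.07214476,  757.33722434]), 'orientation': array([ 0.68687483,  0.63311194, -0.23971208, -0.26440567])}
top {'fx': 484.7430129294851, 'fy': 484.7430129294851, 'cx': 274.5974140908853, 'cy': 201.95638902081635, 'xyz': array([ 425.68814369,    2.08191243, 1515.26103614]), 'orientation': array([-0.70249161,  0.7104594 , -0.02528304,  0.03337286])}
{'fx': 325.19226210127806, 'fy': 325.19226210127806, 'cx': 282.051296373165, 'cy': 210.74475067161626, 'hand_eye': array([[ 8.87208642e-05, -9.62086274e-01, -2.72745291e-01,
         6.93697388e+01],
       [ 9.99999381e-01,  3.87809490e-04, -1.04267750e-03,
         1.50270931e-01],
       [ 1.10891892e-03, -2.72745030e-01,  9.62085713e-01,
        -7.01981195e+01],
       [ 0.00000000e+00,  0.00000000e+00,  0.00000000e+00,
         1.00000000e+00]])}
```

View pics/scene0.png

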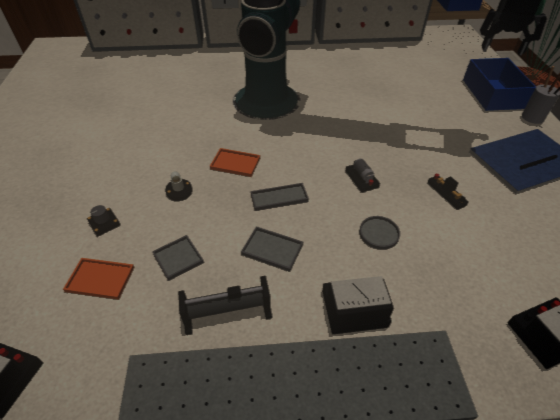

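View pics/top0.png

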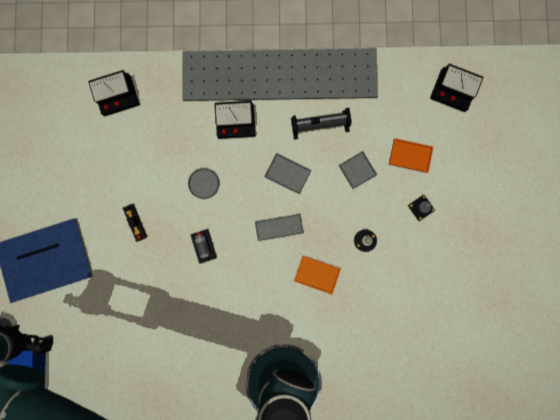

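The top view shows these parts and trays:

| Item | Top-view pixel |
|---|---|
| lamp | (365,240) |
| dial | (421,207) |
| switch | (135,222) |
| cell | (203,246) |
| round tray | (204,183) |
| oblong tray | (288,173) |
| square tray | (358,170) |
| long tray | (279,227) |

The look-alikes are orange trays at (411,155) and (318,275), and extra meters at (115,92) and (457,87). Next I measure the items by contours.

```bash
cat > h.py <<'E'
import numpy as np,cv2
from scipy.spatial.transform import Rotation as R
from rig import robot,capture,get_calibration
def ray(n,uv,z):
    c=get_calibration(n);Rm=R.from_quat(c["orientation"]).as_matrix()
    uv=np.atleast_2d(np.asarray(uv,float))
    d=np.c_[(uv[:,0]-c["cx"])/c["fx"],(uv[:,1]-c["cy"])/c["fy"],np.ones(len(uv))]@Rm.T
    o=np.array(c["xyz"]);t=(z-o[2])/d[:,2]
    return o+d*t[:,None]
def cont(mask,uv,rad=45):
    cs,_=cv2.findContours(mask,cv2.RETR_EXTERNAL,cv2.CHAIN_APPROX_NONE)
    cs=[c for c in cs if cv2.contourArea(c)>30]
    return min(cs,key=lambda c:-cv2.pointPolygonTest(c,uv,True))
def rect(n,c,z):
    p=ray(n,c.reshape(-1,2),z)[:,:2].astype(np.float32)
    (x,y),(w,h),a=cv2.minAreaRect(p)
    if w<h: w,h,a=h,w,a+90
    a=(a+90)%180-90
    return round(x,1),round(y,1),round(w,1),round(h,1),round(a,1)
E
python3 - <<'E'
from h import *
im=cv2.cvtColor(cv2.imread("pics/top0.png"),cv2.COLOR_BGR2RGB)
big=cv2.resize(im[130:300,110:450],None,fx=2.35,fy=2.35,interpolation=cv2.INTER_CUBIC)
cv2.imwrite("pics/crop.png",cv2.cvtColor(big,cv2.COLOR_RGB2BGR))
hsv=cv2.cvtColor(im,cv2.COLOR_RGB2HSV)
g=cv2.cvtColor(im,cv2.COLOR_RGB2GRAY)
print([g[v,u] for u,v in[(204,183),(288,173),(358,170),(279,227),(372,245),(200,220),(300,200)]])
S=5
gb=cv2.resize(g,None,fx=S,fy=S,interpolation=cv2.INTER_CUBIC)
for name,uv,th,z in[("round",(204,183),140,10),("oblong",(288,173),140,10),("square",(358,170),140,10),("long",(279,227),140,10),("lamp",(374,240),90,14),("switch",(135,222),90,14),("dial",(421,215),90,14),("cell",(203,258),90,14)]:
    m=((gb<th)*255).astype(np.uint8)
    c=cont(m,(uv[0]*S+2.,uv[1]*S+2.))
    c=cv2.convexHull(c)
    c=(c.astype(float)+.5)/S-.5
    print(name,c.reshape(-1,2).min(0),c.reshape(-1,2).max(0),rect("top",c,z))
E
```

```text
[np.uint8(101), np.uint8(103), np.uint8(102), np.uint8(106), np.uint8(21), np.uint8(177), np.uint8(183)]
round [187.2 167. ] [219.6 198.8] (613.7, 241.4, 100.9, 98.8, 64.8)
oblong [263.8 152.4] [310.8 193.8] (641.3, -22.6, 126.2, 88.1, 62.9)
square [338.  150.6] [376.6 188.8] (649.3, -241.5, 92.9, 90.9, -60.1)
long [254.4 213. ] [303.6 240.6] (473.4, 5.9, 147.3, 66.1, -81.1)
lamp [353.6 228.8] [376.4 251.2] (429.3, -258.6, 69.7, 68.1, 58.3)
switch [122.4 203.6] [146.8 241. ] (492.8, 454.9, 117.0, 39.9, 23.6)
dial [407.8 194.8] [433.  220.2] (528.4, -433.8, 63.1, 60.7, -56.5)
cell [190.4 228.8] [216.2 262.8] (417.6, 239.8, 95.4, 59.5, 17.4)
```

View pics/crop.png

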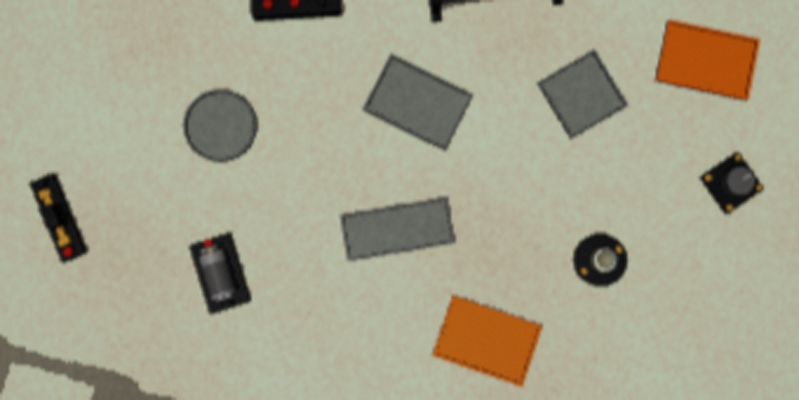

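Sizes agree with the descriptions to within a few mm. I cross-check the positions with the scene camera.

Run:
```python
from h import *
im=cv2.cvtColor(cv2.imread("pics/scene0.png"),cv2.COLOR_BGR2RGB)
cv2.imwrite("pics/crop2.png",cv2.cvtColor(cv2.resize(im[140:290,70:480],None,fx=1.95,fy=1.95,interpolation=cv2.INTER_CUBIC),cv2.COLOR_RGB2BGR))
g=cv2.cvtColor(im,cv2.COLOR_RGB2GRAY)
S=5
gb=cv2.resize(g,None,fx=S,fy=S,interpolation=cv2.INTER_CUBIC)
for name,uv,th,z in[("round",(380,233),125,10),("oblong",(272,248),125,10),("square",(178,257),125,10),("long",(279,197),125,10),("lamp",(179,194),80,9),("switch",(450,195),80,9),("dial",(102,226),80,9),("cell",(365,184),80,9)]:
    m=((gb<th)*255).astype(np.uint8)
    c=cv2.convexHull(cont(m,(uv[0]*S+2.,uv[1]*S+2.)))
    c=(c.astype(float)+.5)/S-.5
    print(name,c.reshape(-1,2).min(0),c.reshape(-1,2).max(0),rect("scene",c,z))
```

```text
round [-0.4 -0.4] [559.4 419.4] (82.2, 61.3, 2735.2, 1885.7, 86.1)
oblong [-0.4 -0.4] [559.4 419.4] (82.2, 61.3, 2735.2, 1885.7, 86.1)
square [-0.4 -0.4] [559.4 419.4] (82.2, 61.3, 2735.2, 1885.7, 86.1)
long [-0.4 -0.4] [559.4 419.4] (82.2, 61.3, 2735.2, 1885.7, 86.1)
lamp [164.6 175.8] [192. 201.] (428.5, -261.4, 86.2, 80.9, 55.4)
switch [426.8 173.4] [468.  209.4] (486.2, 466.1, 131.2, 79.8, 23.4)
dial [ 86.6 205. ] [120.  236.6] (519.4, -441.4, 101.5, 63.1, 32.9)
cell [344.8 158.6] [379.6 192.2] (411.5, 241.5, 124.5, 75.0, 17.1)
```

View pics/crop2.png

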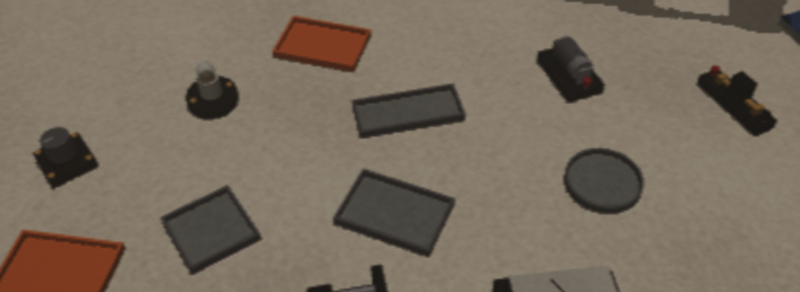

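The angles agree; the tall parts inflate the scene outlines. The crop confirms the switch at (737,100), the cell at (571,70), the dial at (65,155) and the lamp at (212,92), with grey trays distinct from the orange ones. I start with the switch and hover first for a wrist look.

```bash
cat >> h.py <<'E'
def plan(x,y,z,phi,n=1):
    o=robot.get_obs();Rm=R.from_quat(o["ee_rot"])
    T=np.array([[np.sin(np.radians(phi)),np.cos(np.radians(phi)),0],[-np.cos(np.radians(phi)),np.sin(np.radians(phi)),0],[0,0,-1]]).T.copy()
    a=np.radians(phi); ty=np.array([np.cos(a),np.sin(a),0]);tz=np.array([0,0,-1.]);tx=np.cross(ty,tz)
    Rt=R.from_matrix(np.c_[tx,ty,tz])
    rv=(Rm.inv()*Rt).as_rotvec()/np.pi
    d=Rm.inv().apply(np.array([x,y,z])-o["ee_pos"])/120
    cy=Rm.apply([0,1,0])
    print("t",round(o["clock"],2),"pos",o["ee_pos"].round(1),"phi",np.degrees(np.arctan2(cy[1],cy[0])).round(1),"F",o["wrist_force"].round(1),"gap",round(o["finger_gap"],1))
    print(" linear",d.round(3)," dist mm",round(np.linalg.norm(d)*120)," rot",rv.round(4))
def wpix(o,uv,z):
    c=get_calibration("wrist");H=np.array(c["hand_eye"])
    uv=np.atleast_2d(np.asarray(uv,float))
    dx=uv[:,0]-c["cx"];dy=uv[:,1]-c["cy"];r=np.hypot(dx,dy)+1e-9;th=r/c["fx"]
    d=np.c_[np.sin(th)*dx/r,np.sin(th)*dy/r,np.cos(th)]
    Rw=R.from_quat(o["ee_rot"]).as_matrix()
    d=d@H[:3,:3].T@Rw.T
    p=np.array(o["ee_pos"])+Rw@H[:3,3]
    return p+d*((z-p[2])/d[:,2])[:,None]
def wlook(name):
    o=robot.get_obs();im=capture("wrist");cv2.imwrite(f"pics/{name}.png",cv2.cvtColor(im,cv2.COLOR_RGB2BGR))
    import pickle;pickle.dump(o,open(f"pics/{name}.pkl","wb"))
    return o,im
E
python3 -c "
from h import *
plan(493,455,200,113.6)"
```

```text
t 0.1 pos [198.5 644.6 302.7] phi 72.9 F [ 0.5 -0.4 -0.2] gap 85.3
 linear [-2.81  -0.786  0.857]  dist mm 365  rot [-0.0006 -0.0003 -0.2262]
```

>>> move_arm(delta_rot=[[0, 0, -0.14], [0, 0, -0.14], [0, 0, -0.14], [0, 0, -0.14]], linear=[[-1, -0.28, 0.3], [-1, -0.28, 0.3], [-1, -0.28, 0.3], [-1, -0.28, 0.3]], hand=[1, 1, 1, 1])

```text
clock: 0.5
ee_pos: [305.8, 573.8, 264.0]
ee_rot: [-0.07, 0.998, -0.003, -0.001]
wrist_force: [0.3, 0.4, -0.2]
finger_gap: 85.2
```

```bash
python3 -c "
from h import *
plan(493,455,200,113.6)"
```

```text
t 0.5 pos [305.8 573.8 264. ] phi 98.0 F [ 0.3  0.4 -0.2] gap 85.2
 linear [-1.409 -1.194  0.537]  dist mm 231  rot [-0.0019 -0.0012 -0.0867]
```

>>> move_arm(delta_rot=[[0, 0, -0.087], [0, 0, -0.087], [0, 0, -0.087], [0, 0, -0.087]], linear=[[-1, -0.9, 0.4], [-1, -0.9, 0.4], [-1, -0.9, 0.4], [-1, -0.9, 0.4]], hand=[1, 1, 1, 1])

```text
clock: 0.9
ee_pos: [441.2, 481.1, 214.7]
ee_rot: [-0.203, 0.979, -0.004, -0.002]
wrist_force: [-0.7, -0.6, -0.5]
finger_gap: 85.5
```

```bash
python3 -c "
from h import *
wlook('w1')
plan(493,455,200,113.6)"
```

```text
t 0.95 pos [442.8 479.6 213.7] phi 113.4 F [ 1.8 -0.6 -0.3] gap 85.4
 linear [-0.304 -0.353  0.116]  dist mm 58  rot [-0.0028 -0.002  -0.0012]
```

View pics/w1.png

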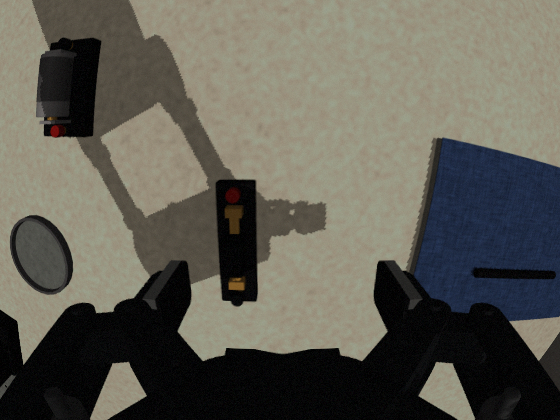

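The picture shows the switch's black base with corners at about (217,181), (255,180), (221,300) and (258,300). I cast those points onto the base top.

Run:
```python
from h import *
import pickle
o=pickle.load(open("pics/w1.pkl","rb"));im=cv2.imread("pics/w1.png")
g=cv2.resize(cv2.cvtColor(im,cv2.COLOR_BGR2GRAY),None,fx=4,fy=4,interpolation=cv2.INTER_CUBIC)
cv2.imwrite("pics/c3.png",cv2.resize(cv2.convertScaleAbs(im[160:320,190:290],alpha=3),None,fx=3.6,fy=3.6))
P=wpix(o,[(217,181),(255,180),(221,300),(258,300)],16);print(P.round(1),P.mean(0))
```

```text
[[444.9 420.8  16. ]
 [431.3 450.5  16. ]
 [552.9 463.6  16. ]
 [537.4 496.3  16. ]] [491.61905883 457.77311631  16.        ]
```

View pics/c3.png

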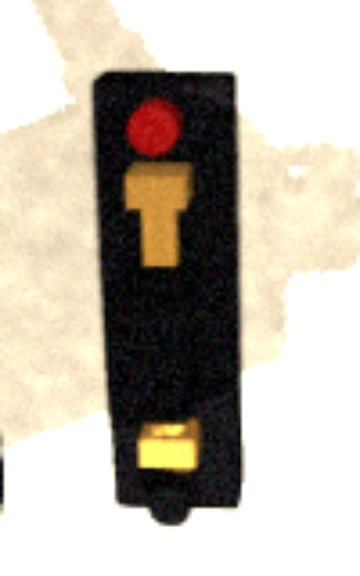

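```bash
python3 -c "
from h import *
plan(492,456,150,113.2)"
```

```text
t 0.95 pos [442.8 479.6 213.7] phi 113.4 F [ 1.8 -0.6 -0.3] gap 85.4
 linear [-0.302 -0.339  0.532]  dist mm 84  rot [-0.0028 -0.002   0.001 ]
```

>>> move_arm(delta_rot=[[-0.003, -0.002, 0.001], [-0.003, -0.002, 0.001], [-0.003, -0.002, 0.001], [-0.003, -0.002, 0.001]], linear=[[-0.3, -0.34, 0.2], [-0.3, -0.34, 0.53], [-0.3, -0.34, 0.53], [-0.3, -0.34, 0.53]], hand=[1, 1, 0.8, 0.8])

```text
clock: 1.35
ee_pos: [490.6, 455.6, 148.9]
ee_rot: [-0.2, 0.98, -0.0, -0.002]
wrist_force: [-0.2, 0.4, 0.9]
finger_gap: 68.4
```

```bash
python3 -c "
from h import *
plan(492,456,96,113.2)"
```

```text
t 1.35 pos [490.6 455.6 148.9] phi 113.1 F [-0.2  0.4  0.9] gap 68.4
 linear [-0.014 -0.002  0.441]  dist mm 53  rot [ 0.0001 -0.0012 -0.0004]
```

>>> move_arm(delta_rot=[[0, -0.001, 0], [0, -0.001, 0], [0, -0.001, 0], [0, -0.001, 0], [0, -0.001, 0], [0, -0.001, 0]], linear=[[-0.014, 0, 0.2], [-0.014, 0, 0.35], [-0.014, 0, 0.44], [-0.014, 0, 0.44], [-0.014, 0, 0.44], [-0.014, 0, 0.44]], hand=[0.7, 0.7, 0.7, 0.6, 0.5, 0.4], grip_force=40)

```text
clock: 1.95
ee_pos: [492.4, 456.9, 97.4]
ee_rot: [-0.201, 0.98, 0.001, 0.0]
wrist_force: [-0.4, 0.6, 0.4]
finger_gap: 34.4
```

```bash
python3 -c "
from h import *
plan(492,456,95,113.2);wlook('w2')"
```

```text
t 1.95 pos [492.4 456.9  97.4] phi 113.1 F [-0.4  0.6  0.4] gap 34.4
 linear [ 0.006 -0.006  0.02 ]  dist mm 3  rot [ 0.0003  0.0004 -0.0004]
```

View pics/w2.png

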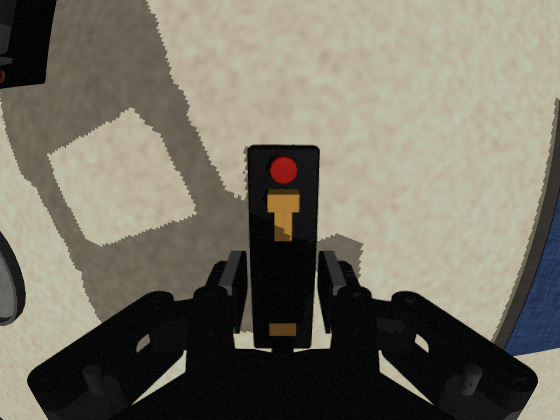

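The switch is centred between the fingers (base u 248–319, fingers at 230 and 330). I close now.

>>> move_arm(delta_rot=[[0, 0, 0], [0, 0, 0], [0, 0, 0], [0, 0, 0], [0, 0, 0], [0, 0, 0]], linear=[[0, -0.006, 0.02], [0, -0.006, 0.02], [0, -0.006, 0.02], [0, -0.006, 0.02], [0, -0.006, 0.02], [0, -0.006, 0.02]], hand=[0.2, 0, 0, 0, 0, 0], grip_force=40)

```text
clock: 2.6
ee_pos: [493.4, 456.7, 95.9]
ee_rot: [-0.2, 0.98, 0.001, 0.001]
wrist_force: [0.5, 0.7, 5.5]
finger_gap: 17.2
```

```bash
python3 -c "
from h import *
import pickle
plan(492,456,160,113.2);o=pickle.load(open('pics/w2.pkl','rb'));print(wpix(o,[(283,147)],16))"
```

```text
t 2.6 pos [493.4 456.7  95.9] phi 113.1 F [0.5 0.7 5.5] gap 17.2
 linear [ 0.011 -0.    -0.534]  dist mm 64  rot [ 0.0004  0.001  -0.0004]
[[439.66989444 435.14365719  16.        ]]
```

Gripped at 17 mm gap, and the base end lies 58 mm from the grasp as expected. I lift.

>>> move_arm(delta_rot=[[0, 0, 0], [0, 0, 0], [0, 0, 0], [0, 0, 0]], linear=[[0, 0, -0.1], [0, 0, -0.4], [0, 0, -0.7], [0, 0, -0.7]], hand=[0, 0, 0, 0])

```text
clock: 3.0
ee_pos: [495.5, 458.4, 186.4]
ee_rot: [-0.2, 0.98, 0.003, 0.006]
wrist_force: [0.5, 0.5, -0.5]
finger_gap: 17.4
```

```bash
python3 -c "
from h import *
plan(490,340,190,80);plan(473,6,190,8.9)"
```

```text
t 3.0 pos [495.5 458.4 186.4] phi 113.1 F [ 0.5  0.5 -0.5] gap 17.4
 linear [ 0.43  -0.889 -0.039]  dist mm 119  rot [0.0024 0.0034 0.184 ]
t 3.0 pos [495.5 458.4 186.4] phi 113.1 F [ 0.5  0.5 -0.5] gap 17.4
 linear [ 1.653 -3.393 -0.064]  dist mm 453  rot [0.0044 0.0015 0.579 ]
```

>>> move_arm(delta_rot=[[0.002, 0.003, 0.04], [0.002, 0.003, 0.08], [0.002, 0.003, 0.13], [0.002, 0.003, 0.18], [0.002, 0.003, 0.18]], linear=[[0.15, -0.3, -0.04], [0.3, -0.6, -0.04], [0.48, -1, -0.04], [0.48, -1, -0.04], [0.48, -1, -0.04]], hand=[0, 0, 0, 0, 0])

```text
clock: 3.5
ee_pos: [488.7, 323.3, 188.9]
ee_rot: [0.083, 0.997, -0.0, -0.001]
wrist_force: [-0.1, 0.1, -1.7]
finger_gap: 17.4
```

```bash
python3 -c "
from h import *
plan(480,215,195,45);plan(473,6,190,8.9)"
```

```text
t 3.5 pos [488.7 323.3 188.9] phi 80.5 F [-0.1  0.1 -1.7] gap 17.4
 linear [-0.077 -0.902 -0.05 ]  dist mm 109  rot [-0.0003 -0.0004  0.1974]
t 3.5 pos [488.7 323.3 188.9] phi 80.5 F [-0.1  0.1 -1.7] gap 17.4
 linear [-0.306 -2.63  -0.008]  dist mm 318  rot [-4.00e-04 -3.00e-04  3.98e-01]
```

>>> move_arm(delta_rot=[[0, 0, 0.045], [0, 0, 0.09], [0, 0, 0.14], [0, 0, 0.19], [0, 0, 0.19]], linear=[[-0.05, -0.4, -0.04], [-0.1, -0.8, -0.04], [-0.11, -1, -0.04], [-0.11, -1, -0.04], [-0.11, -1, -0.04]], hand=[0, 0, 0, 0, 0])

```text
clock: 4.0
ee_pos: [481.9, 202.7, 193.5]
ee_rot: [0.371, 0.928, -0.0, -0.001]
wrist_force: [0.1, -0.2, -1.0]
finger_gap: 17.2
```

```bash
python3 -c "
from h import *
plan(473,6,190,8.9)"
```

```text
t 4.0 pos [481.9 202.7 193.5] phi 46.4 F [ 0.1 -0.2 -1. ] gap 17.2
 linear [-1.077 -1.238  0.029]  dist mm 197  rot [-0.0006 -0.0003  0.2083]
```

>>> move_arm(delta_rot=[[0, 0, 0.045], [0, 0, 0.09], [0, 0, 0.14], [0, 0, 0.17], [0, 0, 0.17]], linear=[[-0.3, -0.35, 0], [-0.6, -0.7, 0], [-0.86, -1, 0], [-0.86, -1, 0], [-0.86, -1, 0]], hand=[0, 0, 0, 0, 0])

```text
clock: 4.5
ee_pos: [474.1, 43.9, 193.5]
ee_rot: [0.602, 0.798, -0.001, -0.001]
wrist_force: [0.2, 0.2, -0.7]
finger_gap: 17.5
```

```bash
python3 -c "
from h import *
plan(473,6,190,8.9);wlook('w3')"
```

```text
t 4.5 pos [474.1  43.9 193.5] phi 15.9 F [ 0.2  0.2 -0.7] gap 17.5
 linear [-0.301 -0.095  0.029]  dist mm 38  rot [-0.0006 -0.0002  0.039 ]
```

View pics/w3.png

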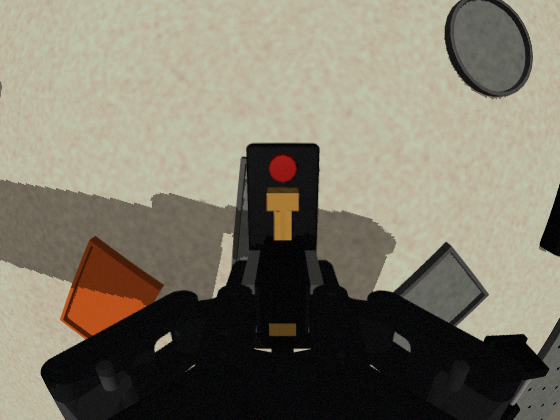

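The switch is held level, and the long tray's edge shows at (240,205). I check the tray positions in the earlier scene picture.

Run:
```python
from h import *
im=cv2.imread("pics/scene0.png");g=cv2.cvtColor(im,cv2.COLOR_BGR2GRAY)
S=5
gb=cv2.resize(g,None,fx=S,fy=S,interpolation=cv2.INTER_CUBIC)
for th in (85,95,105):
  for name,uv in[("round",(380,233)),("oblong",(272,248)),("square",(178,257)),("long",(279,197))]:
    m=((gb<th)*255).astype(np.uint8)
    c=cv2.convexHull(cont(m,(uv[0]*S+2.,uv[1]*S+2.)))
    c=(c.astype(float)+.5)/S-.5
    print(th,name,rect("scene",c,8))
```

```text
85 round (615.9, 240.7, 107.9, 97.1, -26.8)
85 oblong (643.7, -22.7, 127.5, 94.2, 62.6)
85 square (651.5, -241.6, 97.9, 91.4, 29.6)
85 long (475.6, 6.7, 147.5, 75.0, -81.6)
95 round (615.8, 240.7, 108.9, 98.3, -26.8)
95 oblong (643.6, -22.7, 128.5, 95.2, 62.8)
95 square (651.5, -241.7, 98.9, 92.4, 29.6)
95 long (475.6, 6.6, 149.1, 76.4, -81.5)
105 round (615.7, 240.6, 110.6, 99.5, -27.3)
105 oblong (643.4, -22.8, 129.9, 96.4, 62.9)
105 square (651.4, -241.7, 100.6, 93.7, 29.7)
105 long (475.4, 6.7, 150.4, 78.1, -81.7)
```

Both cameras agree within about 2 mm. I use (474.5, 6.3) with jaws at 8.7°.

```bash
python3 -c "
from h import *
plan(474.5,6.3,125,8.7)"
```

```text
t 4.55 pos [474.2  44.9 193.5] phi 16.1 F [ 1.  -0.1 -0.3] gap 17.3
 linear [-0.31  -0.085  0.571]  dist mm 79  rot [-0.0006 -0.0003  0.0409]
```

>>> move_arm(delta_rot=[[0, 0, 0.02], [0, 0, 0.04], [0, 0, 0.04], [0, 0, 0.04], [0, 0, 0.04]], linear=[[-0.2, -0.06, 0], [-0.31, -0.085, 0.2], [-0.31, -0.085, 0.4], [-0.31, -0.085, 0.57], [-0.31, -0.085, 0.57]], hand=[0, 0, 0, 0, 0])

```text
clock: 5.05
ee_pos: [472.4, 8.1, 122.1]
ee_rot: [0.648, 0.762, -0.002, -0.004]
wrist_force: [-0.6, -0.0, -0.6]
finger_gap: 17.5
```

```bash
python3 -c "
from h import *
plan(474.5,6.3,101,8.7)"
```

```text
t 5.05 pos [472.4   8.1 122.1] phi 9.2 F [-0.6 -0.  -0.6] gap 17.5
 linear [-0.018  0.016  0.176]  dist mm 21  rot [-0.0026 -0.0008  0.003 ]
```

>>> move_arm(delta_rot=[[-0.002, 0, 0.003], [-0.002, 0, 0.003], [-0.002, 0, 0.003], [-0.002, 0, 0.003], [-0.002, 0, 0.003], [-0.002, 0, 0.003], [-0.002, 0, 0.003]], linear=[[-0.018, 0.016, 0.03], [-0.018, 0.016, 0.06], [-0.018, 0.016, 0.1], [-0.018, 0.016, 0.13], [-0.018, 0.016, 0.15], [-0.018, 0.016, 0.165], [-0.018, 0.016, 0.165]], hand=[0, 0, 0, 0, 0, 0, 0])

```text
clock: 5.75
ee_pos: [474.4, 6.2, 102.2]
ee_rot: [0.651, 0.759, -0.0, -0.002]
wrist_force: [-0.6, -0.0, -0.9]
finger_gap: 17.3
```

```bash
python3 -c "
from h import *
plan(474.5,6.3,99.5,8.7)"
```

```text
t 5.75 pos [474.4   6.2 102.2] phi 8.7 F [-0.6 -0.  -0.9] gap 17.3
 linear [0.001 0.001 0.022]  dist mm 3  rot [-0.0007 -0.0008 -0.    ]
```

>>> move_arm(delta_rot=[[-0.001, -0.001, 0], [-0.001, -0.001, 0], [-0.001, -0.001, 0], [-0.001, -0.001, 0], [-0.001, -0.001, 0]], linear=[[0, 0, 0.006], [0, 0, 0.012], [0, 0, 0.018], [0, 0, 0.022], [0, 0, 0.022]], hand=[0, 0, 0, 0, 0])

```text
clock: 6.25
ee_pos: [474.5, 6.3, 99.9]
ee_rot: [0.651, 0.759, 0.0, 0.001]
wrist_force: [-1.4, 0.2, 3.5]
finger_gap: 17.1
```

There is light contact of 3.5 N. I release.

>>> move_arm(delta_rot=[[0, 0, 0], [0, 0, 0], [0, 0, 0], [0, 0, 0]], linear=[[0, 0, 0], [0, 0, 0], [0, 0, 0], [0, 0, 0]], hand=[0.3, 0.4, 0.5, 0.5])

```text
clock: 6.65
ee_pos: [474.5, 6.2, 99.8]
ee_rot: [0.652, 0.759, 0.0, 0.001]
wrist_force: [0.5, -0.4, 0.1]
finger_gap: 42.7
```

>>> move_arm(delta_rot=[[0, 0, 0], [0, 0, 0], [0, 0, 0], [0, 0, 0]], linear=[[0, 0, -0.1], [0, 0, -0.4], [0, 0, -0.8], [0, 0, -0.8]], hand=[0.5, 0.5, 0.6, 1])

```text
clock: 7.05
ee_pos: [479.2, 6.1, 203.7]
ee_rot: [0.651, 0.759, 0.005, 0.006]
wrist_force: [0.8, -0.2, 0.1]
finger_gap: 64.1
```

```bash
python3 -c "
from h import *
wlook('w4')
plan(418,239,190,-72.6)"
```

```text
t 7.1 pos [477.6   6.1 200.9] phi 8.7 F [ 0.4  0.5 -0.6] gap 71.3
 linear [ 1.993 -0.199  0.084]  dist mm 241  rot [ 0.0033 -0.0018  0.4516]
```

View pics/w4.png

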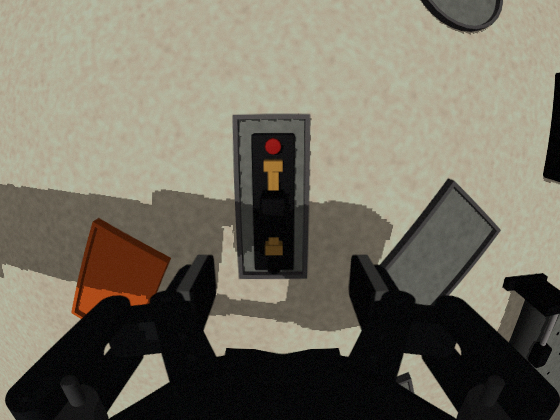

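The switch lies inside the long tray: base u 252–296 and v 133–270, rim u 234–310 and v 115–278. Next is the cell.

>>> move_arm(delta_rot=[[0, 0, 0.045], [0, 0, 0.09], [0, 0, 0.14], [0, 0, 0.185], [0, 0, 0.23]], linear=[[0.3, -0.03, 0], [0.6, -0.06, 0], [0.9, -0.1, 0], [1, -0.1, 0.04], [1, -0.1, 0.04]], hand=[1, 1, 1, 1, 1])

```text
clock: 7.6
ee_pos: [446.1, 124.5, 194.6]
ee_rot: [0.878, 0.478, 0.004, 0.002]
wrist_force: [0.1, -0.4, 0.2]
finger_gap: 85.2
```

```bash
python3 -c "
from h import *
plan(418,239,190,-72.6)"
```

```text
t 7.6 pos [446.1 124.5 194.6] phi -32.9 F [ 0.1 -0.4  0.2] gap 85.2
 linear [ 0.674 -0.715  0.035]  dist mm 118  rot [ 0.0019 -0.0021  0.2206]
```

>>> move_arm(delta_rot=[[0.002, -0.002, 0.045], [0.002, -0.002, 0.09], [0.002, -0.002, 0.14], [0.002, -0.002, 0.185], [0.002, -0.002, 0.22], [0.002, -0.002, 0.22]], linear=[[0.2, -0.2, 0], [0.4, -0.4, 0], [0.6, -0.6, 0], [0.67, -0.72, 0.04], [0.67, -0.72, 0.04], [0.67, -0.72, 0.04]], hand=[1, 1, 1, 1, 1, 1])

```text
clock: 8.2
ee_pos: [416.2, 239.2, 188.5]
ee_rot: [0.988, 0.153, -0.001, 0.0]
wrist_force: [-0.2, -0.1, 0.1]
finger_gap: 85.6
```

```bash
python3 -c "
from h import *
wlook('w5')
plan(418,239,140,-72.6)"
```

```text
t 8.25 pos [416.6 238.9 188.7] phi -72.3 F [-0.6 -0.3  0.2] gap 85.5
 linear [0.012 0.003 0.406]  dist mm 49  rot [-0.      0.0005  0.0016]
```

View pics/w5.png

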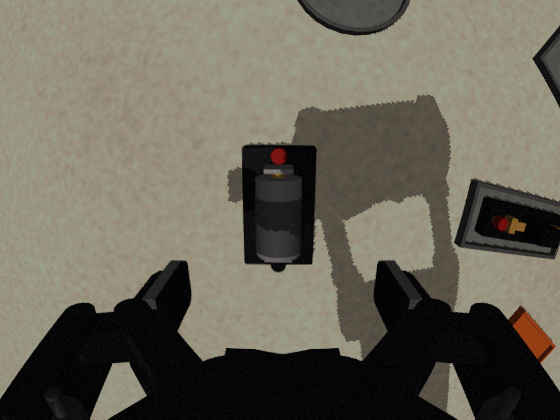

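```bash
python3 -c "
from h import *
import pickle
o=pickle.load(open('pics/w5.pkl','rb'));P=wpix(o,[(243,146),(316,146),(246,264),(312,264)],16);print(P.round(1),P.mean(0))
print([np.linalg.norm(P[a]-P[b]).round(1) for a,b in((0,1),(2,3),(0,2),(1,3))])"
```

```text
[[455.1 282.1  16. ]
 [471.5 230.2  16. ]
 [363.4 253.7  16. ]
 [379.9 201.8  16. ]] [417.48202493 241.96785209  16.        ]
[np.float64(54.5), np.float64(54.4), np.float64(95.9), np.float64(95.9)]
```

Base measured 96×54 mm at (417.5, 242), 17.2°, which agrees with the top view.

>>> move_arm(delta_rot=[[0, 0, 0.003], [0, 0, 0.003], [0, 0, 0.003], [0, 0, 0.003]], linear=[[0, -0.016, 0.15], [0, -0.016, 0.35], [0, -0.016, 0.45], [0, -0.016, 0.45]], hand=[1, 1, 0.9, 0.9])

```text
clock: 8.65
ee_pos: [414.4, 239.5, 132.6]
ee_rot: [0.989, 0.149, -0.003, 0.001]
wrist_force: [-0.4, -1.1, 0.2]
finger_gap: 76.9
```

```bash
python3 -c "
from h import *
plan(417.5,241.5,93,-72.8)"
```

```text
t 8.65 pos [414.4 239.5 132.6] phi -72.8 F [-0.4 -1.1  0.2] gap 76.9
 linear [ 0.032 -0.009  0.33 ]  dist mm 40  rot [ 0.0002  0.002  -0.0001]
```

>>> move_arm(delta_rot=[[0, 0.001, 0], [0, 0.001, 0], [0, 0.001, 0], [0, 0.001, 0], [0, 0.001, 0], [0, 0.001, 0]], linear=[[0.03, -0.009, 0.12], [0.03, -0.009, 0.23], [0.03, -0.009, 0.3], [0.03, -0.009, 0.33], [0.03, -0.009, 0.33], [0.03, -0.009, 0.33]], hand=[0.9, 0.8, 0.7, 0.6, 0.5, 0.5])

```text
clock: 9.25
ee_pos: [417.6, 241.6, 93.4]
ee_rot: [0.989, 0.149, -0.001, 0.001]
wrist_force: [-0.8, 0.1, -0.2]
finger_gap: 42.9
```

```bash
python3 -c "
from h import *
plan(417.5,241.5,92.5,-72.8)
wlook('w6')"
```

```text
t 9.25 pos [417.6 241.6  93.4] phi -72.8 F [-0.8  0.1 -0.2] gap 42.9
 linear [-0.001  0.     0.008]  dist mm 1  rot [ 0.0002  0.0008 -0.0001]
```

View pics/w6.png

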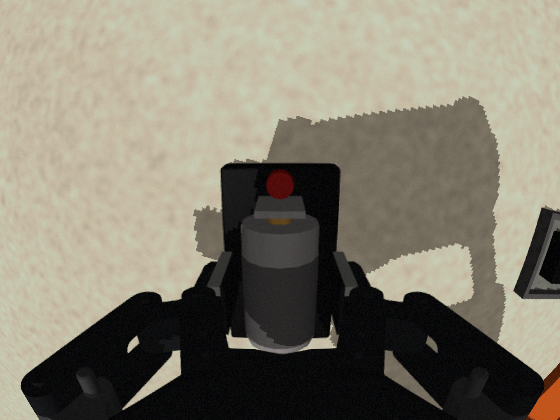

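The cell (u 242–320) is centred between the fingers (225, 345). I close.

>>> move_arm(delta_rot=[[0, 0, 0], [0, 0, 0], [0, 0, 0], [0, 0, 0], [0, 0, 0]], linear=[[0, 0, 0], [0, 0, 0], [0, 0, 0], [0, 0, 0], [0, 0, 0]], hand=[0.3, 0.2, 0.1, 0.1, 0.1], grip_force=50)

```text
clock: 9.8
ee_pos: [418.3, 241.9, 94.3]
ee_rot: [0.989, 0.149, -0.0, 0.0]
wrist_force: [-0.6, -0.5, 6.2]
finger_gap: 31.1
```

>>> move_arm(delta_rot=[[0, 0, 0], [0, 0, 0], [0, 0, 0], [0, 0, 0]], linear=[[0, 0, -0.1], [0, 0, -0.4], [0, 0, -0.8], [0, 0, -0.8]], hand=[0.1, 0.1, 0.1, 0.1])

```text
clock: 10.2
ee_pos: [422.2, 244.0, 197.3]
ee_rot: [0.989, 0.149, 0.006, -0.002]
wrist_force: [1.3, 0.6, -1.5]
finger_gap: 31.4
```

```bash
python3 -c "
from h import *
wlook('w7')
plan(642.5,-22.6,195,-27.2)"
```

```text
t 10.25 pos [420.7 243.2 194.4] phi -72.8 F [-0.7 -0.5 -2.4] gap 31.4
 linear [1.112 2.662 0.   ]  dist mm 346  rot [ 0.0006 -0.0023 -0.2534]
```

View pics/w7.png

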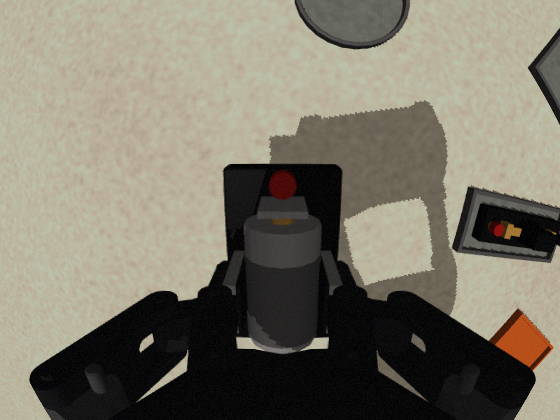

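The cell is held and level, and I carry it to the oblong tray.

>>> move_arm(delta_rot=[[0, 0, -0.03], [0, 0, -0.06], [0, 0, -0.09], [0, 0, -0.09]], linear=[[0.12, 0.3, 0], [0.25, 0.6, 0], [0.42, 1, 0], [0.42, 1, 0]], hand=[0.1, 0.1, 0.1, 0.1])

```text
clock: 10.65
ee_pos: [506.4, 139.6, 193.5]
ee_rot: [0.958, 0.286, 0.003, 0.001]
wrist_force: [-0.4, 0.3, -2.2]
finger_gap: 31.4
```

```bash
python3 -c "
from h import *
plan(642.5,-22.6,195,-27.2)"
```

```text
t 10.65 pos [506.4 139.6 193.5] phi -56.7 F [-0.4  0.3 -2.2] gap 31.4
 linear [ 0.207  1.753 -0.006]  dist mm 212  rot [ 0.0014 -0.0017 -0.1641]
```

>>> move_arm(delta_rot=[[0, 0, -0.04], [0, 0, -0.08], [0, 0, -0.11], [0, 0, -0.11]], linear=[[0.05, 0.35, 0], [0.1, 0.7, 0], [0.12, 1, 0], [0.12, 1, 0]], hand=[0.1, 0.1, 0.1, 0.1])

```text
clock: 11.05
ee_pos: [585.6, 44.2, 192.5]
ee_rot: [0.895, 0.446, 0.003, 0.002]
wrist_force: [0.3, 0.7, -1.8]
finger_gap: 31.1
```

```bash
python3 -c "
from h import *
plan(642.5,-22.6,195,-27.2)"
```

```text
t 11.05 pos [585.6  44.2 192.5] phi -37.1 F [ 0.3  0.7 -1.8] gap 31.1
 linear [-0.158  0.714 -0.018]  dist mm 88  rot [ 0.0017 -0.0009 -0.0549]
```

>>> move_arm(delta_rot=[[0, 0, -0.03], [0.002, -0.001, -0.055], [0.002, -0.001, -0.055], [0.002, -0.001, -0.055]], linear=[[-0.08, 0.35, 0], [-0.158, 0.71, 0], [-0.158, 0.71, 0], [-0.158, 0.71, 0]], hand=[0.1, 0.1, 0.1, 0.1])

```text
clock: 11.45
ee_pos: [641.1, -22.3, 190.9]
ee_rot: [0.854, 0.52, -0.002, -0.002]
wrist_force: [-0.4, 0.4, -1.9]
finger_gap: 31.4
```

```bash
python3 -c "
from h import *
plan(642.5,-22.6,120,-27.2);wlook('w8')"
```

```text
t 11.45 pos [641.1 -22.3 190.9] phi -27.3 F [-0.4  0.4 -1.9] gap 31.4
 linear [0.004 0.015 0.59 ]  dist mm 71  rot [-0.0016  0.0004 -0.0008]
```

View pics/w8.png

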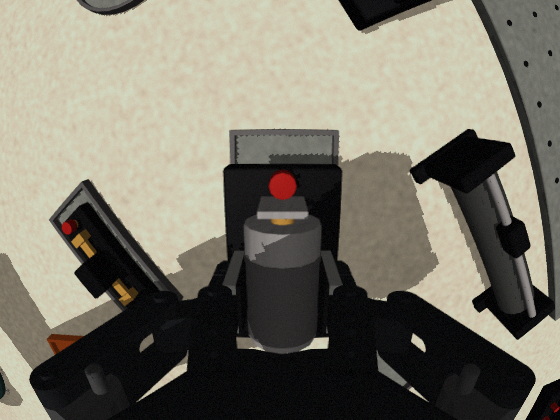

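The cell is aligned with the oblong tray (tray rim u 230–340, cell base 223–342, closer to the camera). I descend.

>>> move_arm(delta_rot=[[-0.001, 0, 0], [-0.001, 0, 0], [-0.001, 0, 0], [-0.001, 0, 0], [-0.001, 0, 0]], linear=[[0, 0.015, 0.15], [0, 0.015, 0.35], [0, 0.015, 0.5], [0, 0.015, 0.59], [0, 0.015, 0.59]], hand=[0.1, 0.1, 0.1, 0.1, 0.1])

```text
clock: 12.0
ee_pos: [639.2, -21.0, 117.7]
ee_rot: [0.854, 0.521, -0.003, -0.002]
wrist_force: [0.1, 0.1, -2.6]
finger_gap: 31.9
```

```bash
python3 -c "
from h import *
plan(642.5,-22.6,100.5,-27.2)"
```

```text
t 12.0 pos [639.2 -21.  117.7] phi -27.2 F [ 0.1  0.1 -2.6] gap 31.9
 linear [0.001 0.032 0.143]  dist mm 18  rot [-0.0022  0.001  -0.0002]
```

>>> move_arm(delta_rot=[[-0.002, 0.001, 0], [-0.002, 0.001, 0], [-0.002, 0.001, 0], [-0.002, 0.001, 0], [-0.002, 0.001, 0], [-0.002, 0.001, 0]], linear=[[0, 0.032, 0.03], [0, 0.032, 0.06], [0, 0.032, 0.09], [0, 0.032, 0.12], [0, 0.032, 0.14], [0, 0.032, 0.14]], hand=[0.1, 0.1, 0.1, 0.1, 0.1, 0.1])

```text
clock: 12.6
ee_pos: [642.2, -22.8, 100.4]
ee_rot: [0.854, 0.521, -0.0, -0.0]
wrist_force: [0.9, 0.3, -2.5]
finger_gap: 31.2
```

```bash
python3 -c "
from h import *
plan(642.5,-22.6,98,-27.2)"
```

```text
t 12.6 pos [642.2 -22.8 100.4] phi -27.2 F [ 0.9  0.3 -2.5] gap 31.2
 linear [0.002 0.001 0.02 ]  dist mm 2  rot [-0.0004  0.0001 -0.0002]
```

>>> move_arm(delta_rot=[[0, 0, 0], [0, 0, 0], [0, 0, 0], [0, 0, 0], [0, 0, 0]], linear=[[0, 0, 0.006], [0, 0, 0.012], [0, 0, 0.018], [0, 0, 0.022], [0, 0, 0.022]], hand=[0.1, 0.1, 0.1, 0.1, 0.1])

```text
clock: 13.1
ee_pos: [642.4, -22.8, 98.4]
ee_rot: [0.854, 0.521, -0.0, -0.0]
wrist_force: [-1.2, 0.5, 1.7]
finger_gap: 31.1
```

>>> move_arm(delta_rot=[[0, 0, 0], [0, 0, 0], [0, 0, 0], [0, 0, 0]], linear=[[0, 0, 0], [0, 0, 0], [0, 0, 0], [0, 0, 0]], hand=[0.45, 0.55, 0.65, 0.65])

```text
clock: 13.5
ee_pos: [642.5, -22.8, 98.4]
ee_rot: [0.854, 0.521, -0.0, -0.0]
wrist_force: [0.1, -0.5, -1.0]
finger_gap: 55.7
```

>>> move_arm(delta_rot=[[0, 0, 0], [0, 0, 0], [0, 0, 0], [0, 0, 0]], linear=[[0, 0, -0.1], [0, 0, -0.4], [0, 0, -0.8], [0, 0, -0.8]], hand=[0.65, 0.65, 0.7, 1])

```text
clock: 13.9
ee_pos: [647.5, -23.1, 203.9]
ee_rot: [0.854, 0.521, 0.006, 0.004]
wrist_force: [1.9, -0.2, 0.5]
finger_gap: 72.4
```

```bash
python3 -c "
from h import *
wlook('w9')
plan(528,-433,190,-56.5)"
```

```text
t 13.95 pos [645.9 -23.  200.7] phi -27.2 F [0.6 0.3 0.4] gap 79.4
 linear [-3.488  0.689  0.081]  dist mm 427  rot [ 0.0025 -0.002   0.1626]
```

View pics/w9.png

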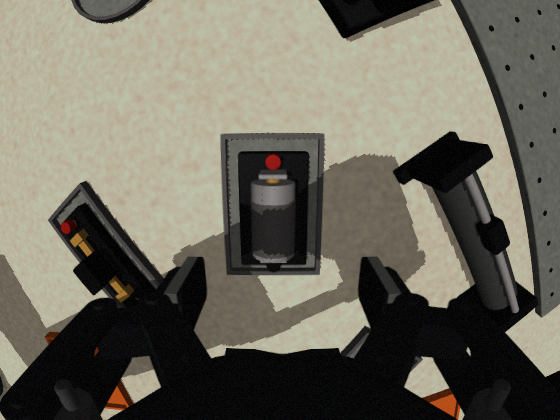

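The cell sits inside the oblong tray (base u 238–309, v 151–266; rim u 221–324, v 134–275). Next is the dial.

>>> move_arm(delta_rot=[[0, 0, 0.03], [0, 0, 0.05], [0, 0, 0.05], [0, 0, 0.05]], linear=[[-0.4, 0.08, 0], [-0.8, 0.16, 0], [-1, 0.2, 0], [-1, 0.2, 0]], hand=[1, 1, 1, 1])

```text
clock: 14.35
ee_pos: [610.8, -143.7, 199.8]
ee_rot: [0.893, 0.45, 0.003, 0.002]
wrist_force: [0.2, 1.6, -0.0]
finger_gap: 85.6
```

```bash
python3 -c "
from h import *
plan(528,-433,190,-56.5)"
```

```text
t 14.35 pos [ 610.8 -143.7  199.8] phi -36.4 F [ 0.2  1.6 -0. ] gap 85.6
 linear [-2.35   0.876  0.079]  dist mm 301  rot [ 0.0021 -0.0017  0.1114]
```

>>> move_arm(delta_rot=[[0, 0, 0.03], [0, 0, 0.06], [0, 0, 0.06], [0, 0, 0.06]], linear=[[-0.4, 0.15, 0], [-0.8, 0.3, 0], [-1, 0.38, 0.02], [-1, 0.38, 0.02]], hand=[1, 1, 1, 1])

```text
clock: 14.75
ee_pos: [575.0, -270.0, 196.4]
ee_rot: [0.932, 0.363, 0.003, 0.002]
wrist_force: [0.2, -0.5, -0.2]
finger_gap: 85.6
```

```bash
python3 -c "
from h import *
plan(528,-433,190,-56.5)"
```

```text
t 14.75 pos [ 575.  -270.   196.4] phi -47.4 F [ 0.2 -0.5 -0.2] gap 85.6
 linear [-1.207  0.735  0.053]  dist mm 170  rot [ 0.0017 -0.0015  0.0503]
```

>>> move_arm(delta_rot=[[0, 0, 0.03], [0.002, -0.001, 0.05], [0.002, -0.001, 0.05], [0.002, -0.001, 0.05], [0.002, -0.001, 0.05]], linear=[[-0.4, 0.25, 0], [-0.8, 0.5, 0], [-1, 0.65, 0.05], [-1, 0.7, 0.05], [-1, 0.7, 0.05]], hand=[1, 1, 1, 1, 1])

```text
clock: 15.25
ee_pos: [543.8, -412.9, 189.5]
ee_rot: [0.958, 0.288, 0.001, -0.001]
wrist_force: [-0.0, 0.2, 0.0]
finger_gap: 85.3
```

```bash
python3 -c "
from h import *
plan(528,-433,140,-56.5);wlook('w10')"
```

```text
t 15.25 pos [ 543.8 -412.9  189.5] phi -56.5 F [-0.   0.2  0. ] gap 85.3
 linear [-0.203  0.068  0.412]  dist mm 56  rot [-0.0008 -0.0006 -0.0001]
```

View pics/w10.png

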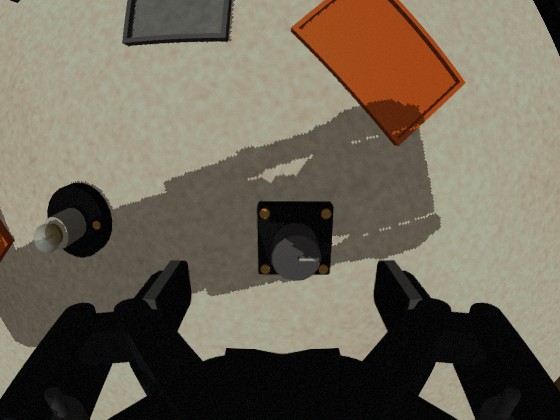

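```bash
python3 -c "
from h import *
import pickle
o=pickle.load(open('pics/w10.pkl','rb'));P=wpix(o,[(258,202),(333,202),(258,274),(331,274)],16);print(P.round(1),P.mean(0))
print([np.linalg.norm(P[a]-P[b]).round(1) for a,b in((0,1),(2,3),(0,2),(1,3))])
P=wpix(o,[(264,213),(326,213),(264,268),(325,269)],18);print(P.mean(0)); d=P[1]-P[0];e=P[3]-P[2];print(np.degrees(np.arctan2(d[1],d[0])),np.degrees(np.arctan2(e[1],e[0])))"
```

```text
[[ 539.3 -393.    16. ]
 [ 571.5 -441.6   16. ]
 [ 486.7 -425.9   16. ]
 [ 520.3 -477.3   16. ]] [ 529.43156545 -434.44970429   16.        ]
[np.float64(58.3), np.float64(61.3), np.float64(62.0), np.float64(62.4)]
[ 528.38316045 -434.77989141   18.        ]
-56.5088488936985 -57.82203744962916
```

Wrist and top agree: the dial is at (528.7, -434.3), −56.7°. I go down to grip.

```bash
python3 -c "
from h import *
plan(528.7,-434.3,140,-56.8)"
```

```text
t 15.3 pos [ 544.  -411.8  189.6] phi -56.4 F [ 0.4 -0.1 -0. ] gap 85.6
 linear [-0.21   0.087  0.413]  dist mm 57  rot [-0.0009 -0.0006  0.002 ]
```

>>> move_arm(delta_rot=[[-0.001, 0, 0.002], [-0.001, 0, 0.002], [-0.001, 0, 0.002], [-0.001, 0, 0.002], [-0.001, 0, 0.002]], linear=[[-0.15, 0.06, 0], [-0.21, 0.087, 0.15], [-0.21, 0.087, 0.3], [-0.21, 0.087, 0.42], [-0.21, 0.087, 0.42]], hand=[1, 1, 1, 0.9, 0.8])

```text
clock: 15.8
ee_pos: [526.7, -431.9, 134.3]
ee_rot: [0.958, 0.286, -0.001, -0.004]
wrist_force: [-1.1, 0.2, -0.4]
finger_gap: 68.6
```

```bash
python3 -c "
from h import *
plan(528.7,-434.3,94,-56.8)"
```

```text
t 15.8 pos [ 526.7 -431.9  134.3] phi -56.8 F [-1.1  0.2 -0.4] gap 68.6
 linear [0.003 0.028 0.335]  dist mm 40  rot [-0.0024  0.      0.0001]
```

>>> move_arm(delta_rot=[[-0.001, 0, 0], [-0.001, 0, 0], [-0.001, 0, 0], [-0.001, 0, 0], [-0.001, 0, 0], [-0.001, 0, 0]], linear=[[0, 0.028, 0.12], [0, 0.028, 0.23], [0, 0.028, 0.31], [0, 0.028, 0.335], [0, 0.028, 0.335], [0, 0.028, 0.335]], hand=[0.8, 0.7, 0.6, 0.58, 0.55, 0.55])

```text
clock: 16.4
ee_pos: [528.7, -434.8, 94.6]
ee_rot: [0.958, 0.286, -0.0, -0.002]
wrist_force: [0.9, 0.3, -0.4]
finger_gap: 47.0
```

```bash
python3 -c "
from h import *
plan(528.7,-434.3,94,-56.8)
wlook('w11')"
```

```text
t 16.4 pos [ 528.7 -434.8   94.6] phi -56.8 F [ 0.9  0.3 -0.4] gap 47.0
 linear [ 0.002 -0.003  0.005]  dist mm 1  rot [-0.0011 -0.0001  0.0001]
```

View pics/w11.png

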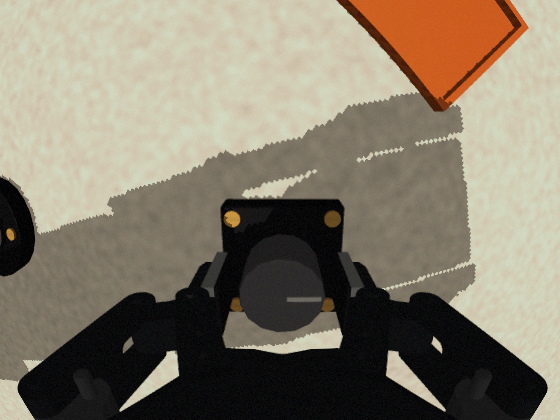

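The knob (u 240–323) is centred between the fingers, so I close and lift.

>>> move_arm(delta_rot=[[0, 0, 0], [0, 0, 0], [0, 0, 0], [0, 0, 0], [0, 0, 0]], linear=[[0, 0, 0], [0, 0, 0], [0, 0, 0], [0, 0, 0], [0, 0, 0]], hand=[0.4, 0.3, 0.15, 0.15, 0.15], grip_force=50)

```text
clock: 16.95
ee_pos: [529.3, -435.3, 95.9]
ee_rot: [0.958, 0.286, 0.0, -0.001]
wrist_force: [-0.8, 0.1, 5.6]
finger_gap: 34.6
```

>>> move_arm(delta_rot=[[0, 0, 0], [0, 0, 0], [0, 0, 0], [0, 0, 0]], linear=[[0, 0, -0.1], [0, 0, -0.4], [0, 0, -0.8], [0, 0, -0.8]], hand=[0.15, 0.15, 0.15, 0.15])

```text
clock: 17.35
ee_pos: [532.6, -438.4, 200.6]
ee_rot: [0.958, 0.286, 0.004, 0.005]
wrist_force: [1.2, -0.6, 0.1]
finger_gap: 34.5
```

```bash
python3 -c "
from h import *
wlook('w12')
plan(650.4,-241.6,195,-60.3)"
```

```text
t 17.4 pos [ 531.4 -437.3  197.4] phi -56.8 F [ 1.  -0.4 -1.6] gap 34.2
 linear [ 1.723 -0.822  0.019]  dist mm 229  rot [ 0.0024 -0.0011  0.0195]
```

View pics/w12.png

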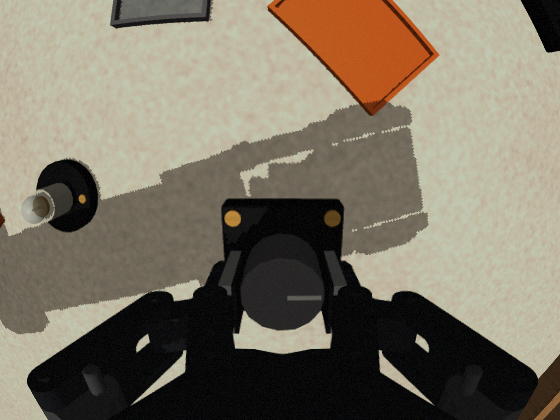

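The dial is held level and square to the jaws. I carry it to the square tray.

>>> move_arm(delta_rot=[[0.001, 0, 0.01], [0.001, 0, 0.02], [0.001, 0, 0.02], [0.001, 0, 0.02]], linear=[[0.3, -0.15, 0], [0.6, -0.3, 0], [1, -0.48, 0], [1, -0.48, 0]], hand=[0.15, 0.15, 0.15, 0.15])

```text
clock: 17.8
ee_pos: [601.8, -317.8, 195.3]
ee_rot: [0.966, 0.258, 0.002, -0.001]
wrist_force: [0.7, -0.4, -1.0]
finger_gap: 34.7
```

```bash
python3 -c "
from h import *
plan(650.4,-241.6,195,-60.3)"
```

```text
t 17.8 pos [ 601.8 -317.8  195.3] phi -60.1 F [ 0.7 -0.4 -1. ] gap 34.7
 linear [ 0.667 -0.35   0.005]  dist mm 90  rot [-0.0001 -0.0013  0.0009]
```

>>> move_arm(delta_rot=[[0, -0.001, 0.001], [0, -0.001, 0.001], [0, -0.001, 0.001], [0, -0.001, 0.001]], linear=[[0.3, -0.16, 0], [0.5, -0.26, 0], [0.667, -0.35, 0], [0.667, -0.35, 0]], hand=[0.15, 0.15, 0.15, 0.15])

```text
clock: 18.2
ee_pos: [650.6, -238.7, 193.6]
ee_rot: [0.966, 0.258, -0.0, -0.002]
wrist_force: [-0.9, -1.2, -1.2]
finger_gap: 34.6
```

```bash
python3 -c "
from h import *
plan(650.4,-241.6,122,-60.3);wlook('w13')"
```

```text
t 18.2 pos [ 650.6 -238.7  193.6] phi -60.1 F [-0.9 -1.2 -1.2] gap 34.6
 linear [-0.013  0.022  0.597]  dist mm 72  rot [-0.001   0.      0.0009]
```

View pics/w13.png

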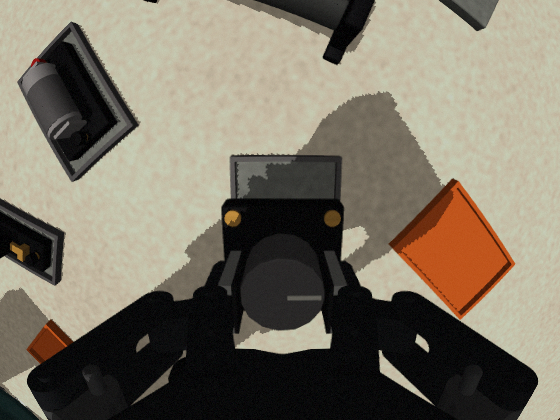

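The dial is aligned with the square tray (rim u 230–342). I descend.

>>> move_arm(delta_rot=[[-0.001, 0, 0.001], [-0.001, 0, 0.001], [-0.001, 0, 0.001], [-0.001, 0, 0.001], [-0.001, 0, 0.001]], linear=[[-0.013, 0.022, 0.15], [-0.013, 0.022, 0.35], [-0.013, 0.022, 0.5], [-0.013, 0.022, 0.59], [-0.013, 0.022, 0.59]], hand=[0.15, 0.15, 0.15, 0.15, 0.15])

```text
clock: 18.75
ee_pos: [647.6, -243.2, 119.9]
ee_rot: [0.967, 0.255, -0.003, -0.001]
wrist_force: [-0.2, -0.4, -2.2]
finger_gap: 34.5
```

```bash
python3 -c "
from h import *
plan(650.4,-241.6,102,-60.3)"
```

```text
t 18.75 pos [ 647.6 -243.2  119.9] phi -60.4 F [-0.2 -0.4 -2.2] gap 34.5
 linear [0.027 0.001 0.149]  dist mm 18  rot [-0.0011  0.0014 -0.0006]
```

>>> move_arm(delta_rot=[[-0.001, 0.001, 0], [-0.001, 0.001, 0], [-0.001, 0.001, 0], [-0.001, 0.001, 0], [-0.001, 0.001, 0], [-0.001, 0.001, 0]], linear=[[0.027, 0, 0.03], [0.027, 0, 0.06], [0.027, 0, 0.09], [0.027, 0, 0.12], [0.027, 0, 0.145], [0.027, 0, 0.145]], hand=[0.15, 0.15, 0.15, 0.15, 0.15, 0.15])

```text
clock: 19.35
ee_pos: [650.0, -241.4, 102.0]
ee_rot: [0.967, 0.255, -0.001, -0.0]
wrist_force: [-0.3, -0.1, -2.2]
finger_gap: 34.6
```

```bash
python3 -c "
from h import *
plan(650.4,-241.6,99.5,-60.3)"
```

```text
t 19.35 pos [ 650.  -241.4  102. ] phi -60.4 F [-0.3 -0.1 -2.2] gap 34.6
 linear [0.002 0.003 0.021]  dist mm 3  rot [-0.0003  0.0006 -0.0005]
```

>>> move_arm(delta_rot=[[0, 0, 0], [0, 0, 0], [0, 0, 0], [0, 0, 0], [0, 0, 0]], linear=[[0, 0, 0.006], [0, 0, 0.012], [0, 0, 0.018], [0, 0, 0.022], [0, 0, 0.022]], hand=[0.15, 0.15, 0.15, 0.15, 0.15])

```text
clock: 19.85
ee_pos: [650.1, -241.5, 99.9]
ee_rot: [0.967, 0.255, -0.001, -0.0]
wrist_force: [-1.4, 0.3, 2.2]
finger_gap: 34.5
```

Contact is felt, so I release.

>>> move_arm(delta_rot=[[0, 0, 0], [0, 0, 0], [0, 0, 0], [0, 0, 0]], linear=[[0, 0, 0], [0, 0, 0], [0, 0, 0], [0, 0, 0]], hand=[0.45, 0.55, 0.65, 0.65])

```text
clock: 20.25
ee_pos: [650.2, -241.5, 99.9]
ee_rot: [0.967, 0.255, -0.001, -0.0]
wrist_force: [-0.4, -0.7, 1.0]
finger_gap: 55.7
```

>>> move_arm(delta_rot=[[0, 0, 0], [0, 0, 0], [0, 0, 0], [0, 0, 0]], linear=[[0, 0, -0.1], [0, 0, -0.4], [0, 0, -0.8], [0, 0, -0.8]], hand=[0.65, 0.65, 0.7, 1])

```text
clock: 20.65
ee_pos: [655.0, -243.3, 206.1]
ee_rot: [0.967, 0.255, 0.005, 0.005]
wrist_force: [1.2, -0.8, 2.0]
finger_gap: 72.6
```

```bash
python3 -c "
from h import *
wlook('w14')
plan(429.3,-258.6,205,0)"
```

```text
t 20.7 pos [ 653.6 -242.8  202.9] phi -60.4 F [-0.5 -0.2  0. ] gap 79.3
 linear [-1.69  -0.809 -0.033]  dist mm 225  rot [ 3.300e-03 -1.000e-04 -3.355e-01]
```

View pics/w14.png

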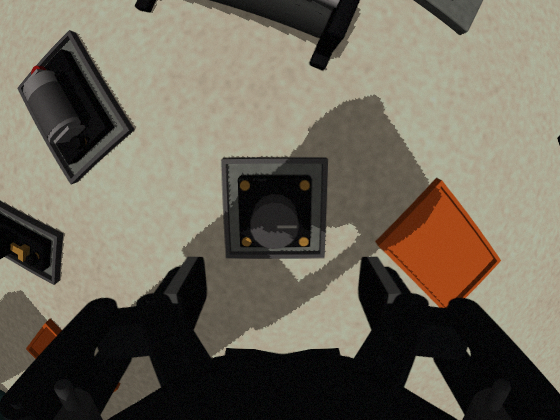

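The dial is inside the square tray (base u 239–312, v 175–247; rim u 222–327, v 157–258). The lamp is last.

>>> move_arm(delta_rot=[[0, 0, -0.04], [0, 0, -0.085], [0, 0, -0.13], [0, 0, -0.17]], linear=[[-0.3, -0.15, 0], [-0.6, -0.3, 0], [-1, -0.48, 0], [-1, -0.48, 0]], hand=[1, 1, 1, 1])

```text
clock: 21.1
ee_pos: [513.6, -250.5, 198.7]
ee_rot: [0.864, 0.503, -0.0, 0.0]
wrist_force: [0.5, 0.3, -1.3]
finger_gap: 85.3
```

```bash
python3 -c "
from h import *
plan(429.3,-258.6,205,0)"
```

```text
t 21.1 pos [ 513.6 -250.5  198.7] phi -29.6 F [ 0.5  0.3 -1.3] gap 85.3
 linear [-0.406 -0.578 -0.052]  dist mm 85  rot [-0.      0.0003 -0.1643]
```

>>> move_arm(delta_rot=[[0, 0, -0.04], [0, 0, -0.085], [0, 0, -0.13], [0, 0, -0.165], [0, 0, -0.165]], linear=[[-0.2, -0.3, -0.05], [-0.35, -0.5, -0.05], [-0.406, -0.578, -0.05], [-0.406, -0.578, -0.05], [-0.406, -0.578, -0.05]], hand=[1, 1, 1, 1, 1])

```text
clock: 21.6
ee_pos: [428.4, -258.5, 204.5]
ee_rot: [0.706, 0.708, -0.0, -0.0]
wrist_force: [1.0, 0.1, 0.2]
finger_gap: 85.2
```

```bash
python3 -c "
from h import *
wlook('w15')
plan(429.3,-258.6,205,0)"
```

```text
t 21.65 pos [ 428.9 -258.5  204.7] phi -0.0 F [-0.7  0.  -0. ] gap 85.6
 linear [-0.     0.004 -0.003]  dist mm 1  rot [-0.0001  0.0003 -0.0001]
```

View pics/w15.png

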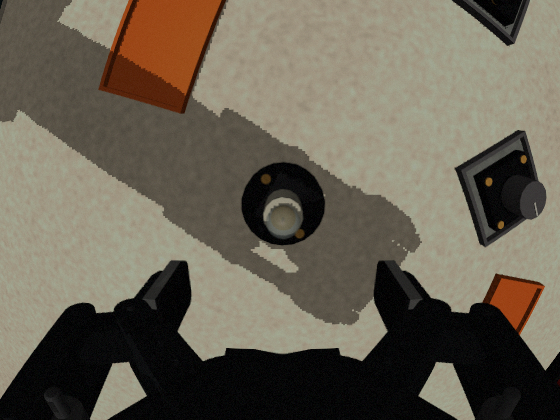

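```bash
python3 -c "
from h import *
import pickle
o=pickle.load(open('pics/w15.pkl','rb'));P=wpix(o,[(242,204),(325,204),(283.5,162),(283.5,245)],16);print(P.round(1),P[:2].mean(0),P[2:].mean(0))
print(wpix(o,[(283,220)],68))"
```

```text
[[ 394.9 -257.2   16. ]
 [ 463.5 -257.    16. ]
 [ 429.1 -222.4   16. ]
 [ 429.3 -293.4   16. ]] [ 429.21239156 -257.09238101   16.        ] [ 429.20324523 -257.88665622   16.        ]
[[ 428.64717184 -254.4971871    68.        ]]
```

The lamp centre is at (429.2, −258) with diameter 69–71 mm, which agrees with the top view. I descend.

>>> move_arm(delta_rot=[[0, 0, 0], [0, 0, 0], [0, 0, 0], [0, 0, 0], [0, 0, 0]], linear=[[-0.003, 0.003, 0.2], [-0.003, 0.003, 0.4], [-0.003, 0.003, 0.55], [-0.003, 0.003, 0.6], [-0.003, 0.003, 0.6]], hand=[1, 1, 1, 0.9, 0.8])

```text
clock: 22.15
ee_pos: [428.8, -258.4, 131.6]
ee_rot: [0.708, 0.707, -0.001, -0.001]
wrist_force: [-0.0, 0.2, 0.6]
finger_gap: 68.6
```

```bash
python3 -c "
from h import *
plan(429.2,-258,94,0)"
```

```text
t 22.15 pos [ 428.8 -258.4  131.6] phi -0.1 F [-0.   0.2  0.6] gap 68.6
 linear [0.003 0.004 0.313]  dist mm 38  rot [-0.0008 -0.0002 -0.0005]
```

>>> move_arm(delta_rot=[[0, 0, 0], [0, 0, 0], [0, 0, 0], [0, 0, 0], [0, 0, 0], [0, 0, 0]], linear=[[0.003, 0.004, 0.1], [0.003, 0.004, 0.2], [0.003, 0.004, 0.28], [0.003, 0.004, 0.31], [0.003, 0.004, 0.31], [0.003, 0.004, 0.31]], hand=[0.8, 0.7, 0.6, 0.55, 0.5, 0.5])

```text
clock: 22.75
ee_pos: [429.3, -258.1, 94.4]
ee_rot: [0.708, 0.707, -0.001, -0.001]
wrist_force: [-0.4, -0.1, -1.4]
finger_gap: 42.7
```

```bash
python3 -c "
from h import *
plan(429.2,-258,94,0);wlook('w16')"
```

```text
t 22.75 pos [ 429.3 -258.1   94.4] phi -0.1 F [-0.4 -0.1 -1.4] gap 42.7
 linear [ 0.001 -0.     0.003]  dist mm 0  rot [-0.0008 -0.0002 -0.0005]
```

View pics/w16.png

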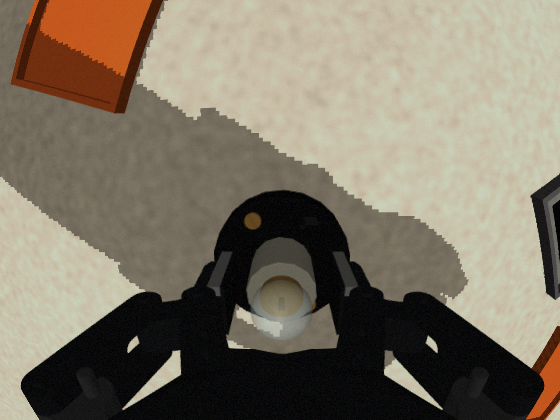

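The socket (u 248–316) is centred between the fingers. I close and lift.

>>> move_arm(delta_rot=[[0, 0, 0], [0, 0, 0], [0, 0, 0], [0, 0, 0], [0, 0, 0]], linear=[[0, 0, 0], [0, 0, 0], [0, 0, 0], [0, 0, 0], [0, 0, 0]], hand=[0.35, 0.2, 0.1, 0.1, 0.1], grip_force=45)

```text
clock: 23.3
ee_pos: [429.9, -258.6, 95.4]
ee_rot: [0.708, 0.707, -0.001, -0.0]
wrist_force: [-0.6, 0.3, 5.3]
finger_gap: 28.7
```

>>> move_arm(delta_rot=[[0, 0, 0], [0, 0, 0], [0, 0, 0], [0, 0, 0]], linear=[[0, 0, -0.1], [0, 0, -0.4], [0, 0, -0.8], [0, 0, -0.8]], hand=[0.1, 0.1, 0.1, 0.1])

```text
clock: 23.7
ee_pos: [433.8, -261.0, 198.8]
ee_rot: [0.708, 0.707, 0.001, 0.006]
wrist_force: [2.1, -1.8, -0.3]
finger_gap: 28.6
```

```bash
python3 -c "
from h import *
wlook('w17')
plan(614.7,241,195,0)"
```

```text
t 23.75 pos [ 432.4 -260.1  195.9] phi -0.1 F [ 0.5 -0.2 -0.7] gap 28.2
 linear [ 4.178  1.513 -0.005]  dist mm 533  rot [ 0.002   0.0017 -0.0005]
```

View pics/w17.png

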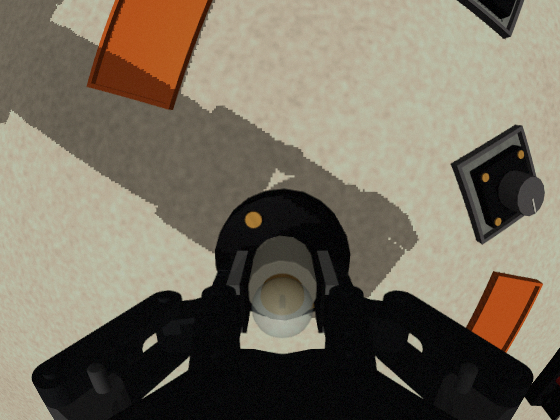

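The lamp is held upright. I carry it to the round tray.

>>> move_arm(delta_rot=[[0.001, 0.001, 0], [0.001, 0.001, 0], [0.001, 0.001, 0], [0.001, 0.001, 0]], linear=[[0.3, 0.11, 0], [0.65, 0.24, 0], [1, 0.36, 0], [1, 0.36, 0]], hand=[0.1, 0.1, 0.1, 0.1])

```text
clock: 24.15
ee_pos: [475.7, -135.7, 194.1]
ee_rot: [0.706, 0.708, 0.001, 0.0]
wrist_force: [0.3, -0.1, -1.2]
finger_gap: 28.7
```

>>> move_arm(delta_rot=[[0, 0, 0], [0, 0, 0], [0, 0, 0], [0, 0, 0]], linear=[[0.3, 0.11, 0], [0.65, 0.24, 0], [1, 0.36, 0], [1, 0.36, 0]], hand=[0.1, 0.1, 0.1, 0.1])

```text
clock: 24.55
ee_pos: [518.9, -12.0, 193.2]
ee_rot: [0.704, 0.71, 0.001, -0.001]
wrist_force: [-0.3, -0.9, -1.0]
finger_gap: 28.4
```

```bash
python3 -c "
from h import *
plan(614.7,241,195,0)"
```

```text
t 24.55 pos [518.9 -12.  193.2] phi 0.4 F [-0.3 -0.9 -1. ] gap 28.4
 linear [ 2.102  0.814 -0.009]  dist mm 270  rot [ 0.0001 -0.0008  0.0024]
```

>>> move_arm(delta_rot=[[0, 0, 0.002], [0, 0, 0.002], [0, 0, 0.002], [0, 0, 0.002]], linear=[[0.3, 0.12, 0], [0.65, 0.25, 0], [1, 0.39, 0], [1, 0.39, 0]], hand=[0.1, 0.1, 0.1, 0.1])

```text
clock: 24.95
ee_pos: [565.9, 111.4, 192.9]
ee_rot: [0.705, 0.709, 0.002, -0.001]
wrist_force: [0.1, 0.2, -1.8]
finger_gap: 28.4
```

```bash
python3 -c "
from h import *
plan(614.7,241,195,0)"
```

```text
t 24.95 pos [565.9 111.4 192.9] phi 0.3 F [ 0.1  0.2 -1.8] gap 28.4
 linear [ 1.078  0.411 -0.014]  dist mm 138  rot [ 0.0002 -0.0012  0.0015]
```

>>> move_arm(delta_rot=[[0, -0.001, 0.001], [0, -0.001, 0.001], [0, -0.001, 0.001], [0, -0.001, 0.001]], linear=[[0.3, 0.12, 0], [0.65, 0.25, 0], [1, 0.41, 0], [1, 0.41, 0]], hand=[0.1, 0.1, 0.1, 0.1])

```text
clock: 25.35
ee_pos: [616.1, 234.4, 192.4]
ee_rot: [0.706, 0.709, 0.001, -0.0]
wrist_force: [0.5, -0.3, -1.6]
finger_gap: 28.4
```

```bash
python3 -c "
from h import *
plan(614.7,241,122,0);wlook('w18')"
```

```text
t 25.35 pos [616.1 234.4 192.4] phi 0.3 F [ 0.5 -0.3 -1.6] gap 28.4
 linear [ 0.054 -0.012  0.587]  dist mm 71  rot [ 0.0004 -0.0006  0.0014]
```

View pics/w18.png

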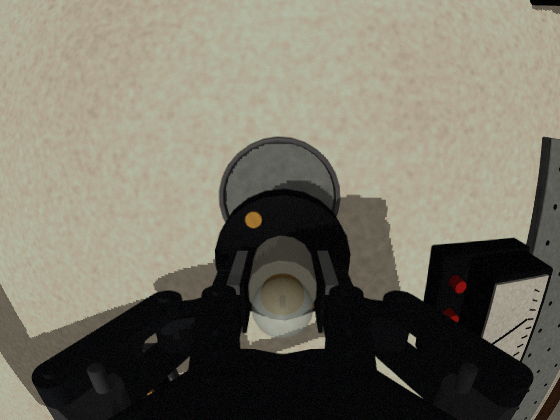

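The lamp is over the round tray (rim u 220–340), with the meter well to the side (u > 428). I descend.

>>> move_arm(delta_rot=[[0, 0, 0.001], [0, 0, 0.001], [0, 0, 0.001], [0, 0, 0.001], [0, 0, 0.001]], linear=[[0.054, -0.012, 0.1], [0.054, -0.012, 0.3], [0.054, -0.012, 0.48], [0.054, -0.012, 0.58], [0.054, -0.012, 0.58]], hand=[0.1, 0.1, 0.1, 0.1, 0.1])

```text
clock: 25.9
ee_pos: [610.8, 236.4, 118.9]
ee_rot: [0.707, 0.707, -0.004, -0.002]
wrist_force: [-1.1, 0.0, -1.3]
finger_gap: 28.9
```

```bash
python3 -c "
from h import *
plan(614.7,241,101.5,0)"
```

```text
t 25.9 pos [610.8 236.4 118.9] phi -0.0 F [-1.1  0.  -1.3] gap 28.9
 linear [0.038 0.033 0.144]  dist mm 18  rot [-0.0023  0.0009 -0.0001]
```

>>> move_arm(delta_rot=[[-0.002, 0.001, 0], [-0.002, 0.001, 0], [-0.002, 0.001, 0], [-0.002, 0.001, 0], [-0.002, 0.001, 0], [-0.002, 0.001, 0]], linear=[[0.038, 0.033, 0.02], [0.038, 0.033, 0.05], [0.038, 0.033, 0.08], [0.038, 0.033, 0.115], [0.038, 0.033, 0.14], [0.038, 0.033, 0.14]], hand=[0.1, 0.1, 0.1, 0.1, 0.1, 0.1])

```text
clock: 26.5
ee_pos: [614.3, 240.9, 101.5]
ee_rot: [0.707, 0.707, -0.001, -0.001]
wrist_force: [0.7, -0.1, -1.8]
finger_gap: 28.6
```

```bash
python3 -c "
from h import *
plan(614.7,241,99.2,0)"
```

```text
t 26.5 pos [614.3 240.9 101.5] phi -0.0 F [ 0.7 -0.1 -1.8] gap 28.6
 linear [0.001 0.004 0.019]  dist mm 2  rot [-0.0006 -0.     -0.0001]
```

>>> move_arm(delta_rot=[[0, 0, 0], [0, 0, 0], [0, 0, 0], [0, 0, 0], [0, 0, 0]], linear=[[0, 0, 0.006], [0, 0, 0.012], [0, 0, 0.018], [0, 0, 0.021], [0, 0, 0.021]], hand=[0.1, 0.1, 0.1, 0.1, 0.1])

```text
clock: 27.0
ee_pos: [614.4, 240.9, 99.5]
ee_rot: [0.707, 0.707, -0.001, -0.001]
wrist_force: [-1.7, -0.2, 3.3]
finger_gap: 28.7
```

>>> move_arm(delta_rot=[[0, 0, 0], [0, 0, 0], [0, 0, 0], [0, 0, 0]], linear=[[0, 0, 0], [0, 0, 0], [0, 0, 0], [0, 0, 0]], hand=[0.4, 0.5, 0.6, 0.6])

```text
clock: 27.4
ee_pos: [614.4, 241.0, 99.4]
ee_rot: [0.707, 0.707, -0.0, -0.001]
wrist_force: [0.5, 0.7, 0.1]
finger_gap: 51.3
```

>>> move_arm(delta_rot=[[0, 0, 0], [0, 0, 0], [0, 0, 0], [0, 0, 0], [0, 0, 0]], linear=[[0, 0, -0.1], [0, 0, -0.4], [0, 0, -0.8], [0, 0, -1], [0, 0, -1]], hand=[0.6, 0.6, 0.6, 0.6, 0.6])

```text
clock: 27.9
ee_pos: [617.8, 242.1, 226.9]
ee_rot: [0.707, 0.707, 0.005, 0.002]
wrist_force: [0.5, 0.2, 0.6]
finger_gap: 51.4
```

>>> move_arm(delta_rot=[[0, 0, 0], [0, 0, 0], [0, 0, 0], [0, 0, 0], [0, 0, 0]], linear=[[-0.3, -0.3, -0.2], [-0.6, -0.6, -0.2], [-0.9, -0.9, -0.2], [-0.9, -0.9, -0.2], [-0.9, -0.9, -0.2]], hand=[0.6, 0.6, 0.6, 0.6, 0.6])

```text
clock: 28.4
ee_pos: [508.1, 133.0, 248.9]
ee_rot: [0.708, 0.706, 0.004, 0.002]
wrist_force: [0.1, 0.2, -0.2]
finger_gap: 51.5
```

```bash
python3 -c "
from h import *
wlook('w19')
for n in('scene','top'): cv2.imwrite(f'pics/{n}9.png',cv2.cvtColor(capture(n),cv2.COLOR_RGB2BGR))
print(robot.get_obs()['ee_pos'])
a=cv2.imread('pics/scene9.png')[130:340,60:480];cv2.imwrite('pics/s9c.png',cv2.resize(a,None,fx=1.9,fy=1.9,interpolation=cv2.INTER_CUBIC))"
```

```text
[510.70193365 134.69539295 249.81103395]
```

View pics/s9c.png

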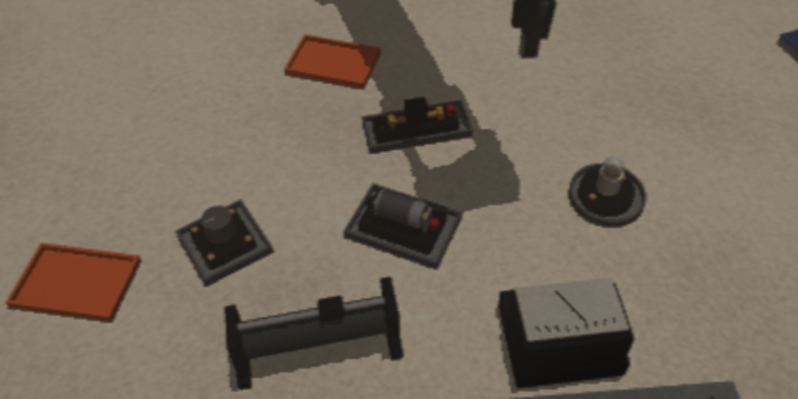

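View pics/top9.png

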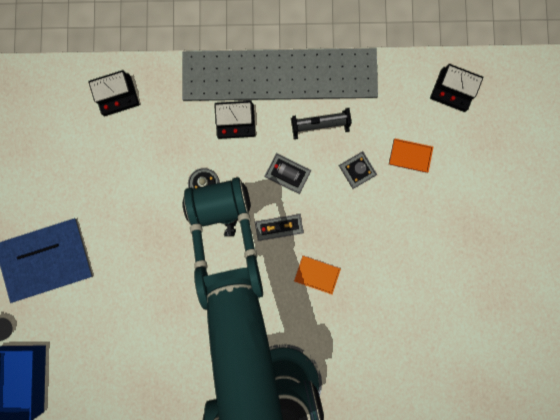

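All four parts lie flat inside their trays in the scene crop: lamp (609,190), switch (416,125), cell (403,225) and dial (222,240). In the top view the meter (235,120) and rheostat (321,122) are unchanged. The gripper is clear, so I hand in.

```bash
python3 -c "
from rig import robot
o=robot.get_obs();print(o['clock'],o['wrist_force'].round(1),abs(o['qd']).max());robot.job_done()"
```

```text
28.55 [ 0.4 -0.3  0.7] 0.010768950074778972
the job is handed in; nothing more can be done
```

All four parts are in their trays: the switch in the long one, the cell holder in the oblong, the dial unit in the square and the lamp holder in the round. I handed the job in at 28.6 s, with the gripper clear and the arm nearly still. I lowered each part until I felt light contact of about 2–4 N, then released it; no verdict was reported.

The last scene picture shows every part upright and flat inside its rim, and the wrist views confirmed this for the switch, cell and dial. After its release I saw the lamp only in the scene and top views, and the arm partly hid it in the top view. The meter and rheostat looked unmoved. Where I compared positions between cameras, they agreed within about 3 mm, and no check failed. One comparison told me little: the parts' tall tops inflated their outlines in the first scene picture, so I used it only for their angles.

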